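Press three painted cover plugs home in order

TASK

The three painted cover plugs of the wooden batten still stand a few millimetres out of their screw holes. With a fingertip, gently press each one straight down until the rubber washer under its head sits on the wood: the yellow one in the middle first, then the blue one, then the red one. Lift nothing: the loose batten stays lying where it is, the other things on the bench are left alone, and the hand ends clear of everything.

Things in the scene. Friction and masses are not known exactly. Their poses are not given: they have to be found in the camera images.
- batten: loose pale wooden batten, 56 x 150 x 22 mm, about 0.6 kg, lying flat on the bench in any direction; origin at the centre of its underside, own y along its length, z up. The red plug is 45 mm from the middle towards +y, the yellow one in the middle, the blue one 45 mm towards -y, all on its centre line. A pile of offcuts up to 0.09 m high may lie right beside it on the robot's right
- yellow_plug_top (a point): centre of the top of the yellow plug's head: a wooden plug with a 12 mm stem and a round, almost flat yellow-painted head, 23 mm across and 6 mm thick, with a 4 mm black soft rubber washer under it; it is the middle one of three. The point is 40 mm above the bench with the joint at 0 and 32 mm above it when the plug is home; it moves with the plug
- blue_plug_top (a point): centre of the top of the blue plug's head: a wooden plug with a 12 mm stem and a round, almost flat blue-painted head, 23 mm across and 6 mm thick, with a 4 mm black soft rubber washer under it; it sits near one end of the batten. The point is 40 mm above the bench with the joint at 0 and 32 mm above it when the plug is home; it moves with the plug
- red_plug_top (a point): centre of the top of the red plug's head: a wooden plug with a 12 mm stem and a round, almost flat red-painted head, 23 mm across and 6 mm thick, with a 4 mm black soft rubber washer under it; it sits near one end of the batten. The point is 40 mm above the bench with the joint at 0 and 32 mm above it when the plug is home; it moves with the plug
- yellow_plug (a joint): slide joint of the yellow plug, m: 0 = the washer under its head stands 8 mm off the wood, 0.008 = fully home, washer on the wood; starts between 0 and 0.002; pressing straight down increases it. It slides stiffly (about 3.5 N) and stays where it is left; at 0.008 the stem stops; the head itself also sinks into its rubber washer by 1 mm per 5 N, at most 3.5 mm, and springs back, which this value does not count
- blue_plug (a joint): slide joint of the blue plug, m: 0 = the washer under its head stands 8 mm off the wood, 0.008 = fully home, washer on the wood; starts between 0 and 0.002; pressing straight down increases it. It slides stiffly (about 3.5 N) and stays where it is left; at 0.008 the stem stops; the head itself also sinks into its rubber washer by 1 mm per 5 N, at most 3.5 mm, and springs back, which this value does not count
- red_plug (a joint): slide joint of the red plug, m: 0 = the washer under its head stands 8 mm off the wood, 0.008 = fully home, washer on the wood; starts between 0 and 0.002; pressing straight down increases it. It slides stiffly (about 3.5 N) and stays where it is left; at 0.008 the stem stops; the head itself also sinks into its rubber washer by 1 mm per 5 N, at most 3.5 mm, and springs back, which this value does not count
- scraper_plane: small black iron hand plane, 42 x 137 x 71 mm; bystander, leave alone; origin at the centre of its underside
- palm_handle: loose reddish-brown wooden bulb handle standing upright, 51 mm across, 85 mm tall; bystander, leave alone; origin at the centre of its underside
- pencil: flat red carpenter's pencil, 14 x 177 x 8 mm, long axis its own y; bystander, leave alone; origin at the centre of its underside

How it is judged:
On the way, in this order (a step that is already met when the one before it is completed fails the run):
1. the yellow plug is home (value of joint yellow_plug above 0.0065 m), for 0.1 s.
2. the blue plug is home (value of joint blue_plug above 0.0065 m), for 0.1 s.
3. the red plug is home (value of joint red_plug above 0.0065 m), for 0.1 s.
At the end, for the whole second after the job is handed in: All three plugs are home (each joint past 6.5 of its 8 mm) and the batten lies at rest, flat on the bench, within 20 mm of where it started (value of joint each of yellow_plug, blue_plug, red_plug above 0.0065 m and distance of batten from where it was at the start of the episode below 0.02 m and height (world z) of batten below 0.005 m and angle between batten's own z axis and vertical below 0.05 rad and linear speed of batten below 0.02 m/s); the robot touches nothing.
It fails at once if a plug is pressed in (past 4 mm) before its turn: blue or red before yellow is home, or red before blue is home ((value of joint yellow_plug below 0.0065 m and value of joint any of blue_plug, red_plug above 0.004 m) or (value of joint blue_plug below 0.0065 m and value of joint red_plug above 0.004 m)).
It fails at once if the batten or a plug is pressed hard (over 35 N) (contact force between any of the fingers, the arm and batten above 35 N).
It fails at once if the batten is lifted or tipped (10 mm, 0.15 rad) (height (world z) of batten above 0.01 m or angle between batten's own z axis and vertical above 0.15 rad).
It fails at once if the batten is pushed or carried more than 20 mm (distance of batten from where it was at the start of the episode above 0.02 m).
It fails at once if a bystander is moved more than 20 mm or the standing handle is tipped over (distance of any of scraper_plane, palm_handle, pencil from where it was at the start of the episode above 0.02 m or angle between palm_handle's own z axis and vertical above 0.4 rad).
It also fails if it takes over 42 s, if anything falls off the work surface, if the arm or the gripper's body presses on something with over 40 N, if the wrist force passes 120 N, or if a joint passes its speed limit or range.

ROBOT

A 6-joint arm with a two-finger parallel gripper is mounted at the origin on the work surface; the furniture and walls round the work are solid. World frame = base frame: x ahead of the robot, y to its left, z up, the work surface at z = 0. Lengths are in m, angles in rad, forces in N, time in s.
With the tool pointing down it reaches from about 0.3 to 0.825 m from the base axis. Payload 5.4 kg.
Tool frame: the origin (TCP) lies at the very end of the fingers, on their centre line; the grasp point (between the pads) lies 19 mm behind it (env.hold_point_z is the distance from the TCP to the grasp point, in m); y points along the fingers, x is the direction in which the jaws open and shut, and the axes are right-handed (so a half turn about y gives the same grasp; the last joint's range is limited). The gripper opens to 92 mm and grips with 3 to 60 N. Pads are 20 mm wide; open, the fingers measure 128 mm over their backs; the gripper's body (75 mm by 189 mm) begins 69 mm behind the grasp point.
Start: joints at [1.037, 0.158, 1.597, -0, 1.386, -0.21], TCP at [0.183, 0.545, 0.215] pointing down, gripper open.
Joint ranges: [-2.91, 2.91], [-0.94, 2.29], [0.18, 2.7], [-1.29, 4.43], [0.17, 2.64], [-3, 3]. Speed limits (rad/s): [2.57, 2.57, 3.14, 3.14, 3.14, 3.14].

INTERFACE

Orientations are given as a 3x3 rotation matrix whose columns are the frame's x, y, z axes.
In Python, from bench import env gives the robot as it stands. The module is installed in compiled form; this text tells all that it offers.
- The arm moves only by the shell command python3 -m crank 'ROWS'. ROWS is JSON, one flat list of numbers, 7 for each row, row after row: the shift along the tool's x, y, z each as a share of 0.03 m, from -1 to 1, then the turn, a rotation vector about the tool's x, y, z each as a share of 4 degrees, from -1 to 1, then the closure, from -1 (fully open) to 1 (shut), so that 0 is half open. A call has 1 to 5 rows; each row shifts and turns the commanded pose from where the row before left it, along the tool's axes as they then stand; what a row does not reach is not made up. A row lasts 1/10 s, in which the tool goes at most 50 mm and 8.59 degrees, less where a joint would pass 70% of its speed; a pose out of reach is approached as far as the arm can. A call with a number of a shift or a turn outside -1 to 1 is refused whole. A call with a gripper value outside its range is refused whole. The fingers move at their own pace and stop on an object; the grip force is fixed at half the most. Time passes only in rows, so rows that do not move let the fingers close. It gives the time, the measured TCP pose, the force and the opening at its end, in the units of the state.
- env.read_state(): the state, without advancing time (a new reading comes with each control period).
- env.get_image(name): name is "scene" or "top"; returns a dict with "pixels" (384x512x3 uint8, blue, green, red), "fx", "fy", "cx", "cy" (pixels), "k1" (the pictures are not rectified: a ray, as slopes to the right and down, at radius r is drawn at 1 + k1 r^2 times it, then the intrinsics apply), "R" (3x3) and "t" (3): a world point X has camera coordinates R X + t. Camera axes: x right, y down, z forward; pixel columns grow to the right and rows downward; lengths in m; the calibration is good to about 2 mm. A picture is of the moment at which its call begins. There is no depth.
- env.sign_off(): hands the job in, once; it reports no verdict.
The state is a dict: "clock": time; "joint_pos": joint angles; "qd": joint speeds; "joint_torque": joint torques, N m; "tool_pos": TCP position; "tcp_rot": TCP orientation; "wrist_force": force on the tool from outside, world axes, zero at the start; "torque": the same for the moment, N m; "width": finger opening in m.
Only numpy, scipy, OpenCV 4.12 (cv2) and the standard library are available. Lean on these libraries where they do the work, as an engineer would, in place of code of your own. Each camera call takes 0.05 s, during which the arm holds its last target.

## Working session

There is one attempt and no reset: what is moved stays moved. The work goes in short steps, Python scripts to look and compute and a shell command to move; the robot and the scene stay as the last step left them, time stands still between calls to the robot, and variables do not carry over. Pictures are saved under pics/ and viewed, and the job is handed in when it is done.

```bash
ls; mkdir -p pics; python3 - <<'E'
from bench import env
import cv2
s=env.read_state(); print({k:(v if isinstance(v,float) else __import__('numpy').round(v,4).tolist()) for k,v in s.items()})
for n in("scene","top"):
    im=env.get_image(n); cv2.imwrite(f"pics/{n}0.png",im["pixels"]); print(n,im["fx"],im["fy"],im["cx"],im["cy"],im["k1"],im["R"],im["t"])
E
```

```text
pics
{'clock': 0.0, 'joint_pos': [1.0369, 0.159, 1.5982, 0.0, 1.3862, -0.2101], 'qd': [-0.0005, 0.0007, -0.0008, -0.0002, 0.0004, 0.0013], 'joint_torque': [0.0014, -38.5559, -32.2115, 0.0704, 0.0377, -0.0002], 'tool_pos': [0.1826, 0.5446, 0.2136], 'tcp_rot': [[0.3182, -0.001, -0.948], [0.948, -0.0016, 0.3182], [-0.0018, -1.0, 0.0004]], 'wrist_force': [-0.8167, 0.1332, -0.3088], 'torque': [0.0669, -0.0552, 0.0107], 'width': 0.09210819450885001}
scene 393.22582027062197 393.22582027062197 268.9798827256906 197.5884869218567 -0.01601649772832928 [[-0.46076739 -0.88728998  0.02024586]
 [-0.50673496  0.24428125 -0.82676862]
 [ 0.72863783 -0.39120731 -0.56217769]] [0.48045045 0.17868619 0.72081969]
top 353.062488812099 353.062488812099 254.2728092206066 193.19046073943684 -0.056293851132642896 [[ 0.02806926 -0.99960487 -0.0014876 ]
 [-0.99656177 -0.02786769 -0.07802577]
 [ 0.07795349  0.00367262 -0.99695023]] [0.31783746 0.4072968  0.87184998]
```

View pics/scene0.png

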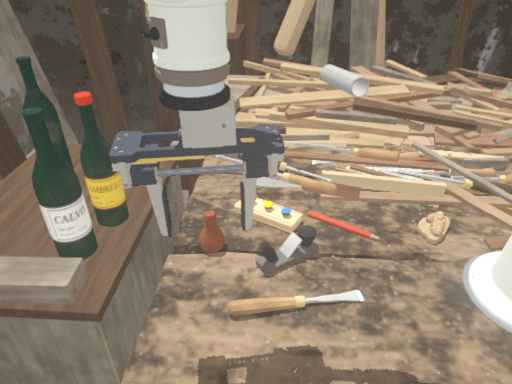

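View pics/top0.png

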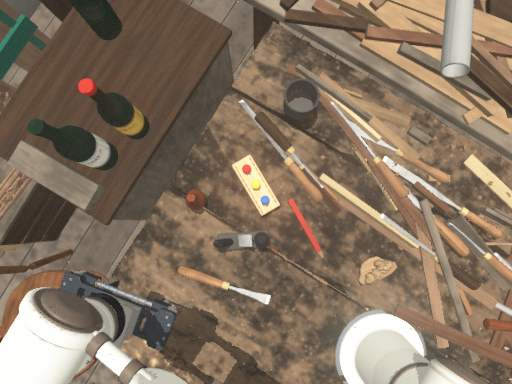

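```bash
cat > h.py <<'E'
from bench import env
import cv2, numpy as np
def ray(im,uv):
    K=np.array([[im["fx"],0,im["cx"]],[0,im["fy"],im["cy"]],[0,0,1]])
    p=cv2.undistortPoints(np.array([[uv]],float),K,np.array([im["k1"],0,0,0]))[0,0]
    R=np.array(im["R"]);t=np.array(im["t"])
    d=R.T@np.array([p[0],p[1],1]); return -R.T@t,d/np.linalg.norm(d)
def onplane(im,uv,z):
    c,d=ray(im,uv); return c+d*(z-c[2])/d[2]
def tri(rs):
    A=sum(np.eye(3)-np.outer(d,d) for c,d in rs); b=sum((np.eye(3)-np.outer(d,d))@c for c,d in rs)
    return np.linalg.solve(A,b)
rng={"red":[((0,150,90),(6,255,255)),((174,150,90),(180,255,255))],"yellow":[((22,170,120),(34,255,255))],"blue":[((100,120,90),(125,255,255))]}
def blobs(im,box):
    x0,y0,x1,y1=box; h=cv2.cvtColor(im["pixels"],cv2.COLOR_BGR2HSV)[y0:y1,x0:x1]; o={}
    for k,rr in rng.items():
        m=sum(cv2.inRange(h,a,b) for a,b in rr)
        n,l,st,ce=cv2.connectedComponentsWithStats(m)
        o[k]=[(ce[i]+[x0,y0],int(st[i,4])) for i in range(1,n) if st[i,4]>8]
    return o
E
python3 - <<'E'
from h import *
T=env.get_image("top"); S=env.get_image("scene")
bt=blobs(T,(225,145,290,225)); bs=blobs(S,(225,190,310,240))
for k in bt:
    print(k,bt[k],bs[k])
    for c,a in bt[k]:
        print(onplane(T,c,.039).round(4))
        for c2,a2 in bs[k]: print("  S",onplane(S,c2,.039).round(4)," tri",tri([ray(T,c),ray(S,c2)]).round(4))
cv2.imwrite("pics/z.png",np.hstack([cv2.resize(T["pixels"][140:230,170:290],None,fx=4,fy=4,interpolation=2),cv2.resize(S["pixels"][185:275,220:300],None,fx=4,fy=4,interpolation=2)]))
E
```

```text
red [(array([246.03636364, 168.58181818]), 55)] []
[0.4567 0.351  0.039 ]
yellow [] [(array([267.71428571, 204.34285714]), 35)]
blue [(array([264.51219512, 199.41463415]), 41)] [(array([285.37837838, 210.67567568]), 37)]
[0.3819 0.3036 0.039 ]
  S [0.3797 0.3049 0.039 ]  tri [0.382  0.3035 0.0371]
```

View pics/z.png

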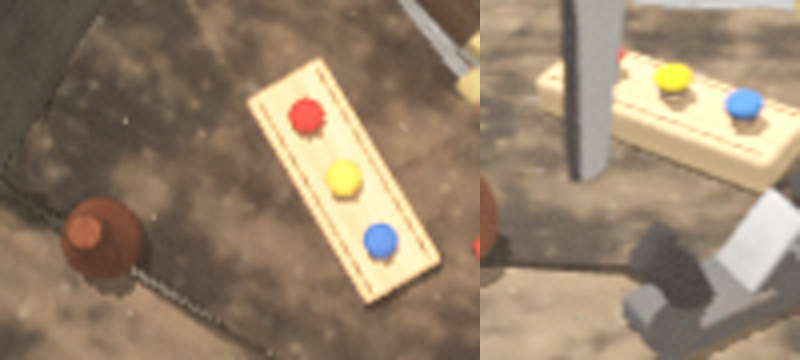

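The zoom shows the whole batten in the top view with the plugs at about (246,169) red, (255.5,184.5) yellow and (265,200) blue. The scene view shows yellow at (268,204) and blue at (285,211), with red behind a finger. My yellow threshold missed it in the top view, so I'll loosen it.

```bash
sed -i 's/(22,170,120),(34/(23,150,120),(34/' h.py; python3 - <<'E'
from h import *
T=env.get_image("top"); S=env.get_image("scene")
rng["yellow"]=[((24,140,120),(34,255,255))]
bt=blobs(T,(225,145,290,225)); bs=blobs(S,(225,190,310,240))
print(bt,bs)
P={}
for k in bt:
    c=max(bt[k],key=lambda q:q[1])[0]; P[k]=onplane(T,c,.038)
    print(k,P[k].round(4),[ (onplane(S,c2,.039).round(4).tolist(),tri([ray(T,c),ray(S,c2)]).round(4).tolist()) for c2,a in bs[k]])
d=P['red']-P['blue'];print(np.linalg.norm(d),d,(P['red']+P['blue'])/2)
# batten contour in the top
h=cv2.cvtColor(T["pixels"],cv2.COLOR_BGR2HSV)
print(h[176,248],h[184,256],h[165,240])
# handle, plane, pencil
for n,uv,z in [("handle",(195,200),.06),("planeL",(215,241),.04),("planeR",(268,241),.05),("pencA",(291,201),.004),("pencB",(321,254),.004)]: print(n,onplane(T,uv,z).round(3))
s=env.read_state();R=np.array(s["tcp_rot"]);p=np.array(s["tool_pos"])
for k in P:print(k,"tool delta at z=.08",(R.T@(np.array([*P[k][:2],.08])-p)).round(4))
E
```

```text
{'red': [(array([246.14285714, 168.51785714]), 56)], 'yellow': [(array([255.17647059, 185.11764706]), 17)], 'blue': [(array([264.51219512, 199.41463415]), 41)]} {'red': [], 'yellow': [(array([267.88636364, 203.72727273]), 44)], 'blue': [(array([285.44736842, 210.73684211]), 38)]}
red [0.457  0.3508 0.038 ] []
yellow [0.4165 0.3274 0.038 ] [([0.4197, 0.3272, 0.039], [0.4165, 0.328, 0.0412])]
blue [0.3819 0.3035 0.038 ] [([0.3795, 0.3049, 0.039], [0.382, 0.3035, 0.0369])]
0.08870859113703587 [0.07506547 0.04726932 0.        ] [0.41947127 0.32717246 0.038     ]
[ 24  63 254] [ 29 130 255] [ 24  65 254]
handle [0.375 0.47  0.06 ]
planeL [0.277 0.421 0.04 ]
planeR [0.282 0.293 0.05 ]
pencA [0.382 0.235 0.004]
pencB [0.25  0.156 0.004]
red tool delta at z=.08 [-0.0967  0.1343 -0.3217]
yellow tool delta at z=.08 [-0.1318  0.1343 -0.2907]
blue tool delta at z=.08 [-0.1654  0.1343 -0.2656]
```

```bash
python3 -m crank '[-0.44,0.3,-0.98,0,0,0,1, -0.44,0.3,-0.98,0,0,0,1, -0.44,0.3,-0.98,0,0,0,1, -0.44,0.3,-0.98,0,0,0,1, -0.44,0.3,-0.98,0,0,0,1]'
python3 -m crank '[-0.44,0.3,-0.98,0,0,0,1, -0.44,0.3,-0.98,0,0,0,1, -0.44,0.3,-0.98,0,0,0,1, -0.44,0.3,-0.98,0,0,0,1, -0.44,0.3,-0.98,0,0,0,1]'
python3 -m crank '[0,0,0,0,0,0,1,0,0,0,0,0,0,1]'; cat > d.py <<'E'
from h import *
import sys
s=env.read_state();R=np.array(s["tcp_rot"]);p=np.array(s["tool_pos"])
P=dict(y=[.4193,.3272],b=[.3819,.3035],r=[.457,.3508])
print("t",s["clock"],"p",p.round(4),"F",np.round(s["wrist_force"],2),"w",round(s["width"],4),"ydown",R[:,1].round(4),"q",np.round(s["joint_pos"],2))
for k in P:print(k,"rows xyz",(R.T@(np.array([*P[k],float(sys.argv[1])])-p)/.03).round(3))
E
python3 d.py .06
```

```text
clock: 0.8
tool_pos: [0.3021, 0.4348, 0.1693]
tcp_rot: [[0.318, 0.0, -0.948], [0.948, 0.0, 0.318], [0.0, -1.0, -0.0]]
wrist_force: [0.9, -0.7, 0.5]
width: 0.054
clock: 1.3
tool_pos: [0.4206, 0.3254, 0.1243]
tcp_rot: [[0.318, 0.0, -0.948], [0.948, 0.0, 0.318], [0.0, -1.0, -0.0]]
wrist_force: [-1.0, -0.1, 0.3]
width: 0.0137
clock: 1.5
tool_pos: [0.4197, 0.3262, 0.1244]
tcp_rot: [[0.32, -0.001, -0.948], [0.948, 0.0, 0.32], [-0.0, -1.0, 0.001]]
wrist_force: [-0.2, 0.7, -0.5]
width: 0.0005
t 1.5 p [0.4197 0.3262 0.1244] F [-0.25  0.74 -0.49] w 0.0005 ydown [-8.e-04  1.e-04 -1.e+00] q [ 0.43  0.14  1.81  0.    1.2  -0.81]
y rows xyz [0.029 2.148 0.021]
b rows xyz [-1.118  2.149  0.949]
r rows xyz [ 1.176  2.147 -0.919]
```

```bash
python3 -m crank '[0.03,0.8,0.02,0,0,0,1, 0,0.8,0,0,0,0,1, 0,0.8,0,0,0,0,1, 0,0,0,0,0,0,1]'; python3 d.py .04; python3 - <<'E'
from h import *
T=env.get_image("top"); S=env.get_image("scene")
cv2.imwrite("pics/z1.png",np.hstack([cv2.resize(T["pixels"][140:230,190:290],None,fx=4,fy=4,interpolation=2),cv2.resize(S["pixels"][170:260,215:315],None,fx=4,fy=4,interpolation=2)]))
E
```

```text
clock: 1.9
tool_pos: [0.416, 0.3272, 0.0498]
tcp_rot: [[0.317, -0.006, -0.949], [0.949, -0.003, 0.317], [-0.004, -1.0, 0.005]]
wrist_force: [0.0, -0.5, -0.5]
width: 0.0006
t 1.9 p [0.416  0.3272 0.0498] F [ 0.02 -0.48 -0.52] w 0.0006 ydown [-0.006  -0.0025 -1.    ] q [ 0.44  0.24  1.85  0.    1.05 -0.81]
y rows xyz [ 0.036  0.325 -0.107]
b rows xyz [-1.108  0.335  0.826]
r rows xyz [ 1.18   0.316 -1.05 ]
```

View pics/z1.png

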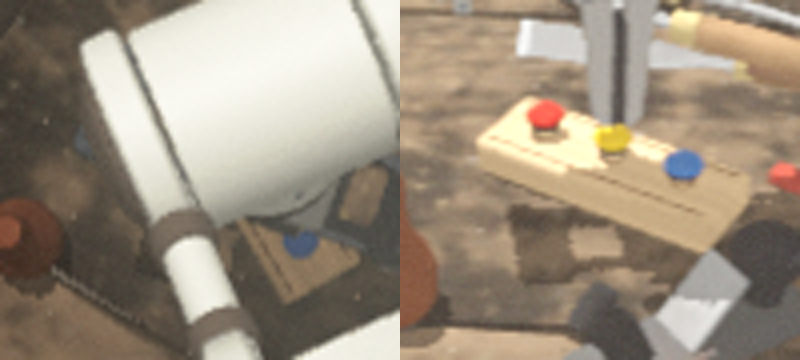

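```bash
python3 -m crank '[0.03,0.2,-0.1,0,0,0,1, 0,0.1,0,0,0,0,1, 0,0.1,0,0,0,0,1, 0,0.1,0,0,0,0,1, 0,0,0,0,0,0,1]'; python3 d.py .031
```

```text
clock: 2.5
tool_pos: [0.4229, 0.3275, 0.0378]
tcp_rot: [[0.318, 0.001, -0.948], [0.948, 0.0, 0.318], [0.001, -1.0, -0.001]]
wrist_force: [-0.3, -0.2, 1.7]
width: 0.0003
t 2.5 p [0.4229 0.3275 0.0378] F [-0.34 -0.19  1.66] w 0.0003 ydown [ 7.e-04  4.e-04 -1.e+00] q [ 0.43  0.27  1.85  0.    1.02 -0.81]
y rows xyz [-0.049  0.227  0.111]
b rows xyz [-1.195  0.226  1.041]
r rows xyz [ 1.097  0.228 -0.83 ]
```

```bash
python3 -m crank '[0,0,0,0,0,0,1]'; python3 d.py .031
```

```text
clock: 2.6
tool_pos: [0.4229, 0.3275, 0.0379]
tcp_rot: [[0.318, 0.001, -0.948], [0.948, 0.0, 0.318], [0.001, -1.0, -0.001]]
wrist_force: [0.8, 0.9, 1.5]
width: 0.0006
t 2.6 p [0.4229 0.3275 0.0379] F [0.77 0.85 1.52] w 0.0006 ydown [ 7.e-04  4.e-04 -1.e+00] q [ 0.43  0.27  1.85  0.    1.02 -0.81]
y rows xyz [-0.049  0.231  0.11 ]
b rows xyz [-1.194  0.23   1.04 ]
r rows xyz [ 1.097  0.232 -0.831]
```

```bash
python3 -m crank '[0,-0.1,0,0,0,0,1, -0.05,0,0.1,0,0,0,1, 0,0.1,0,0,0,0,1, 0,0.06,0,0,0,0,1, 0,0,0,0,0,0,1]'; python3 d.py .031;python3 -m crank '[0,0.06,0,0,0,0,1,0,0,0,0,0,0,1]'; python3 d.py .031
```

```text
clock: 3.1
tool_pos: [0.419, 0.3269, 0.0357]
tcp_rot: [[0.318, -0.001, -0.948], [0.948, -0.0, 0.318], [-0.0, -1.0, 0.0]]
wrist_force: [-1.3, 0.5, 2.8]
width: 0.0005
t 3.1 p [0.419  0.3269 0.0357] F [-1.3   0.49  2.77] w 0.0005 ydown [-5.e-04 -0.e+00 -1.e+00] q [ 0.43  0.26  1.86  0.    1.02 -0.81]
y rows xyz [ 0.012  0.155 -0.008]
b rows xyz [-1.133  0.156  0.923]
r rows xyz [ 1.158  0.155 -0.949]
clock: 3.3
tool_pos: [0.419, 0.3269, 0.0338]
tcp_rot: [[0.318, -0.0, -0.948], [0.948, 0.0, 0.318], [-0.0, -1.0, 0.0]]
wrist_force: [-1.7, 0.1, 2.4]
width: 0.0006
t 3.3 p [0.419  0.3269 0.0338] F [-1.72  0.09  2.35] w 0.0006 ydown [-4.e-04  0.e+00 -1.e+00] q [ 0.43  0.27  1.86  0.    1.02 -0.81]
y rows xyz [ 0.011  0.094 -0.006]
b rows xyz [-1.134  0.095  0.925]
r rows xyz [ 1.157  0.094 -0.947]
```

```bash
python3 -m crank '[0,0.06,0,0,0,0,1,0,0,0,0,0,0,1]'; python3 -m crank '[0,0.05,0,0,0,0,1,0,0,0,0,0,0,1]'
```

```text
clock: 3.5
tool_pos: [0.4191, 0.3269, 0.032]
tcp_rot: [[0.318, -0.0, -0.948], [0.948, 0.0, 0.318], [0.0, -1.0, 0.0]]
wrist_force: [-1.4, 0.6, 2.8]
width: 0.0008
clock: 3.7
tool_pos: [0.4192, 0.3269, 0.031]
tcp_rot: [[0.318, -0.0, -0.948], [0.948, -0.0, 0.318], [-0.0, -1.0, 0.0]]
wrist_force: [-3.1, -0.2, 6.4]
width: 0.0006
```

Contact reached the stop at about z = 0.031, where the force rises. A little more makes sure it is home.

```bash
python3 -m crank '[0,0.04,0,0,0,0,1,0,0,0,0,0,0,1,0,0,0,0,0,0,1]'; python3 -m crank '[0,-0.3,0,0,0,0,1,0,-0.4,0,0,0,0,1,0,0,0,0,0,0,1]'; python3 d.py .045
```

```text
clock: 4.0
tool_pos: [0.4193, 0.327, 0.0304]
tcp_rot: [[0.318, -0.0, -0.948], [0.948, -0.0, 0.318], [-0.0, -1.0, 0.0]]
wrist_force: [-4.4, -0.3, 9.8]
width: 0.0003
clock: 4.3
tool_pos: [0.4206, 0.3274, 0.0523]
tcp_rot: [[0.318, 0.003, -0.948], [0.948, 0.001, 0.318], [0.002, -1.0, -0.003]]
wrist_force: [0.7, 0.7, -0.1]
width: 0.0001
t 4.3 p [0.4206 0.3274 0.0523] F [ 0.74  0.66 -0.05] w 0.0001 ydown [ 0.0033  0.0013 -1.    ] q [ 0.43  0.24  1.85 -0.    1.05 -0.81]
y rows xyz [-0.022  0.244  0.041]
b rows xyz [-1.167  0.239  0.971]
r rows xyz [ 1.124  0.249 -0.9  ]
```

```bash
python3 -m crank '[-0.59,0,0.49,0,0,0,1,-0.58,0,0.48,0,0,0,1,0,0,0,0,0,0,1,0,0,0,0,0,0,1]'; python3 d.py .041;  python3 - <<'E'
from h import *
S=env.get_image("scene")
cv2.imwrite("pics/z2.png",cv2.resize(S["pixels"][150:270,215:335],None,fx=5,fy=5,interpolation=2)[:600])
E
```

```text
clock: 4.7
tool_pos: [0.3809, 0.303, 0.0506]
tcp_rot: [[0.318, 0.001, -0.948], [0.948, 0.0, 0.318], [0.001, -1.0, -0.001]]
wrist_force: [0.1, 0.4, -0.3]
width: 0.0004
t 4.7 p [0.3809 0.303  0.0506] F [ 0.13  0.39 -0.32] w 0.0004 ydown [ 9.e-04  3.e-04 -1.e+00] q [ 0.42  0.13  1.98 -0.    1.03 -0.82]
y rows xyz [ 1.172  0.322 -0.957]
b rows xyz [ 0.026  0.32  -0.026]
r rows xyz [ 2.318  0.323 -1.897]
```

View pics/z2.png

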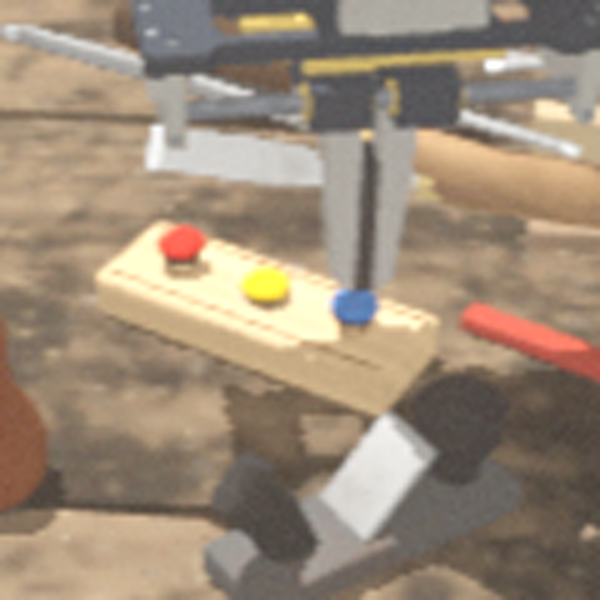

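Yellow now sits low on the batten, at zoomed (266,286). The fingertip is over blue, at (355,305), and red still stands proud at (182,243).

```bash
python3 -m crank '[0.03,0.15,-0.03,0,0,0,1,0,0.15,0,0,0,0,1,0,0,0,0,0,0,1]'; python3 d.py .031;python3 -m crank '[0,0.1,0,0,0,0,1,0,0,0,0,0,0,1]';python3 -m crank '[0,0.08,0,0,0,0,1,0,0,0,0,0,0,1]'
```

```text
clock: 5.05
tool_pos: [0.3814, 0.3033, 0.0406]
tcp_rot: [[0.318, -0.001, -0.948], [0.948, -0.001, 0.318], [-0.001, -1.0, 0.001]]
wrist_force: [-0.4, -0.7, -0.0]
width: 0.0004
t 5.05 p [0.3814 0.3033 0.0406] F [-0.41 -0.65 -0.04] w 0.0004 ydown [-1.4e-03 -6.0e-04 -1.0e+00] q [ 0.42  0.15  1.98 -0.    1.01 -0.82]
y rows xyz [ 1.158  0.317 -0.945]
b rows xyz [ 0.012  0.319 -0.015]
r rows xyz [ 2.304  0.315 -1.886]
clock: 5.25
tool_pos: [0.3819, 0.3036, 0.0384]
tcp_rot: [[0.318, 0.0, -0.948], [0.948, 0.0, 0.318], [0.0, -1.0, -0.0]]
wrist_force: [-0.1, 0.1, 1.4]
width: 0.0008
clock: 5.45
tool_pos: [0.3819, 0.3036, 0.0363]
tcp_rot: [[0.318, 0.001, -0.948], [0.948, 0.0, 0.318], [0.001, -1.0, -0.001]]
wrist_force: [0.7, 0.6, 3.0]
width: 0.0004
```

```bash
python3 -m crank '[0,0.08,0,0,0,0,1,0,0,0,0,0,0,1]';python3 -m crank '[0,0.06,0,0,0,0,1,0,0,0,0,0,0,1]'; python3 -m crank '[0,0.04,0,0,0,0,1,0,0,0,0,0,0,1]'
```

```text
clock: 5.65
tool_pos: [0.3819, 0.3036, 0.0338]
tcp_rot: [[0.318, 0.001, -0.948], [0.948, 0.0, 0.318], [0.001, -1.0, -0.001]]
wrist_force: [1.1, 0.9, 2.9]
width: 0.0004
clock: 5.85
tool_pos: [0.3819, 0.3036, 0.0319]
tcp_rot: [[0.318, 0.001, -0.948], [0.948, 0.0, 0.318], [0.001, -1.0, -0.001]]
wrist_force: [0.9, 0.9, 2.4]
width: 0.0003
clock: 6.05
tool_pos: [0.382, 0.3036, 0.0311]
tcp_rot: [[0.318, 0.001, -0.948], [0.948, 0.0, 0.318], [0.0, -1.0, -0.0]]
wrist_force: [-0.7, 0.4, 6.9]
width: 0.0004
```

```bash
python3 -m crank '[0,0.04,0,0,0,0,1,0,0,0,0,0,0,1,0,0,0,0,0,0,1]'; python3 -m crank '[0,-0.3,0,0,0,0,1,0,-0.45,0,0,0,0,1,0,0,0,0,0,0,1]'; python3 d.py .052
```

```text
clock: 6.35
tool_pos: [0.382, 0.3036, 0.0304]
tcp_rot: [[0.318, 0.0, -0.948], [0.948, 0.0, 0.318], [0.0, -1.0, -0.0]]
wrist_force: [-1.7, -1.4, 9.6]
width: 0.0005
clock: 6.65
tool_pos: [0.3825, 0.3039, 0.0537]
tcp_rot: [[0.318, 0.002, -0.948], [0.948, 0.001, 0.318], [0.002, -1.0, -0.002]]
wrist_force: [1.1, 0.2, -0.3]
width: 0.0003
t 6.65 p [0.3825 0.3039 0.0537] F [ 1.11  0.16 -0.25] w 0.0003 ydown [ 0.0024  0.001  -1.    ] q [ 0.42  0.13  1.97 -0.    1.04 -0.82]
y rows xyz [ 1.126  0.059 -0.915]
b rows xyz [-0.02   0.055  0.016]
r rows xyz [ 2.271  0.063 -1.856]
```

```bash
python3 -m crank '[0.57,0,-0.47,0,0,0,1,0.57,0,-0.46,0,0,0,1,0.57,0,-0.46,0,0,0,1,0.56,0,-0.46,0,0,0,1,0,0,0,0,0,0,1]'; python3 -m crank '[0,0,0,0,0,0,1]';python3 d.py .041;  python3 - <<'E'
from h import *
S=env.get_image("scene"); print(blobs(S,(215,170,310,240)))
cv2.imwrite("pics/z3.png",cv2.resize(S["pixels"][150:270,215:335],None,fx=5,fy=5,interpolation=2)[:600])
E
```

```text
clock: 7.15
tool_pos: [0.4576, 0.3511, 0.0521]
tcp_rot: [[0.318, 0.001, -0.948], [0.948, 0.001, 0.318], [0.001, -1.0, -0.001]]
wrist_force: [-0.0, -0.2, 0.1]
width: 0.0003
clock: 7.25
tool_pos: [0.4551, 0.3499, 0.0514]
tcp_rot: [[0.318, -0.002, -0.948], [0.948, -0.001, 0.318], [-0.001, -1.0, 0.001]]
wrist_force: [0.1, 0.8, 0.3]
width: 0.0005
t 7.25 p [0.4551 0.3499 0.0514] F [0.06 0.79 0.28] w 0.0005 ydown [-1.5e-03 -8.0e-04 -1.0e+00] q [ 0.45  0.34  1.73 -0.    1.08 -0.8 ]
y rows xyz [-1.097  0.35   0.889]
b rows xyz [-2.243  0.352  1.82 ]
r rows xyz [ 0.048  0.347 -0.052]
{'red': [(array([250.76315789, 198.52631579]), 38)], 'yellow': [(array([267.82608696, 206.60869565]), 46)], 'blue': [(array([285.22857143, 213.22857143]), 35)]}
```

View pics/z3.png

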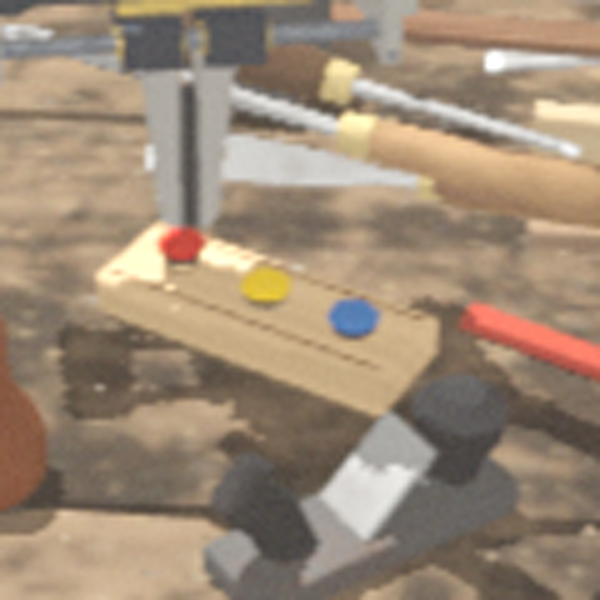

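Yellow (266,286) and blue (354,318) both sit flush in the zoom. The fingertip is over red at (182,243).

```bash
python3 -m crank '[0.04,0.17,-0.04,0,0,0,1,0,0.17,0,0,0,0,1,0,0,0,0,0,0,1]'; python3 d.py .031;python3 -m crank '[0,0.1,0,0,0,0,1,0,0,0,0,0,0,1]';python3 -m crank '[0,0.08,0,0,0,0,1,0,0,0,0,0,0,1]'
```

```text
clock: 7.6
tool_pos: [0.4562, 0.3505, 0.0406]
tcp_rot: [[0.318, -0.002, -0.948], [0.948, -0.001, 0.318], [-0.002, -1.0, 0.002]]
wrist_force: [-0.3, -0.1, -0.1]
width: -0.0001
t 7.6 p [0.4562 0.3505 0.0406] F [-0.26 -0.08 -0.12] w -0.0001 ydown [-0.0022 -0.001  -1.    ] q [ 0.45  0.36  1.73 -0.    1.06 -0.8 ]
y rows xyz [-1.126  0.323  0.918]
b rows xyz [-2.272  0.327  1.848]
r rows xyz [ 0.02   0.32  -0.023]
clock: 7.8
tool_pos: [0.4572, 0.351, 0.0386]
tcp_rot: [[0.318, -0.0, -0.948], [0.948, -0.0, 0.318], [-0.0, -1.0, 0.0]]
wrist_force: [-0.1, 0.3, -0.2]
width: 0.0004
clock: 8.0
tool_pos: [0.4575, 0.3511, 0.0365]
tcp_rot: [[0.318, 0.0, -0.948], [0.948, 0.0, 0.318], [0.0, -1.0, -0.0]]
wrist_force: [-1.4, -0.9, 2.7]
width: 0.0001
```

```bash
python3 -m crank '[0,0.08,0,0,0,0,1,0,0,0,0,0,0,1]';python3 -m crank '[0,0.06,0,0,0,0,1,0,0,0,0,0,0,1]'; python3 -m crank '[0,0.04,0,0,0,0,1,0,0,0,0,0,0,1]'
```

```text
clock: 8.2
tool_pos: [0.4576, 0.3512, 0.034]
tcp_rot: [[0.318, 0.0, -0.948], [0.948, 0.0, 0.318], [0.0, -1.0, -0.0]]
wrist_force: [-1.0, -0.1, 2.7]
width: -0.0001
clock: 8.4
tool_pos: [0.4576, 0.3512, 0.0321]
tcp_rot: [[0.318, 0.0, -0.948], [0.948, 0.0, 0.318], [0.0, -1.0, -0.0]]
wrist_force: [0.2, 0.3, 3.0]
width: 0.0
clock: 8.6
tool_pos: [0.4576, 0.3512, 0.0313]
tcp_rot: [[0.318, 0.0, -0.948], [0.948, 0.0, 0.318], [0.0, -1.0, -0.0]]
wrist_force: [-2.1, 0.0, 6.1]
width: 0.0001
```

```bash
python3 -m crank '[0,0.05,0,0,0,0,1,0,0,0,0,0,0,1,0,0,0,0,0,0,1]'; python3 -m crank '[0,-0.5,0,0,0,0,1,0,-1,0,0,0,0,1,0,-1,0,0,0,0,1,0,-1,0,0,0,0,1,0,0,0,0,0,0,1]'; python3 -m crank '[1,0,0.5,0,0,0,1,1,0,0.5,0,0,0,1,1,0,0.5,0,0,0,1,1,0,0.5,0,0,0,1,0,0,0,0,0,0,1]'; python3 - <<'E'
from h import *
S=env.get_image("scene"); T=env.get_image("top"); bs=blobs(S,(215,170,310,240)); bt=blobs(T,(225,145,290,225)); print(bs,bt)
for b,im in((bs,S),(bt,T)):
  for k in b: print(k,[onplane(im,c,.031).round(4).tolist() for c,a in b[k]])
cv2.imwrite("pics/z4.png",np.hstack([cv2.resize(T["pixels"][140:230,190:290],None,fx=4,fy=4,interpolation=2),cv2.resize(S["pixels"][170:260,215:315],None,fx=4,fy=4,interpolation=2)]))
E
```

```text
clock: 8.9
tool_pos: [0.4577, 0.3512, 0.0305]
tcp_rot: [[0.318, 0.0, -0.948], [0.948, 0.0, 0.318], [0.0, -1.0, -0.0]]
wrist_force: [-2.8, -2.3, 9.4]
width: 0.0008
clock: 9.4
tool_pos: [0.4603, 0.3526, 0.1398]
tcp_rot: [[0.318, 0.008, -0.948], [0.948, 0.004, 0.318], [0.006, -1.0, -0.007]]
wrist_force: [1.8, -0.2, 0.5]
width: 0.0003
clock: 9.9
tool_pos: [0.437, 0.4867, 0.1332]
tcp_rot: [[0.315, -0.001, -0.949], [0.949, 0.0, 0.315], [-0.0, -1.0, 0.001]]
wrist_force: [-0.8, -0.5, 0.3]
width: 0.0001
{'red': [(array([250.73684211, 200.76315789]), 38)], 'yellow': [(array([267.70731707, 206.7804878 ]), 41)], 'blue': [(array([285.32352941, 213.08823529]), 34)]} {'red': [(array([246.10909091, 168.65454545]), 55)], 'yellow': [(array([255.10344828, 183.44827586]), 29)], 'blue': [(array([264.47727273, 199.63636364]), 44)]}
red [[0.4573, 0.3517, 0.031]]
yellow [[0.4194, 0.3276, 0.031]]
blue [[0.3814, 0.3037, 0.031]]
red [[0.4577, 0.3511, 0.031]]
yellow [[0.4213, 0.3277, 0.031]]
blue [[0.3818, 0.3034, 0.031]]
```

View pics/z4.png

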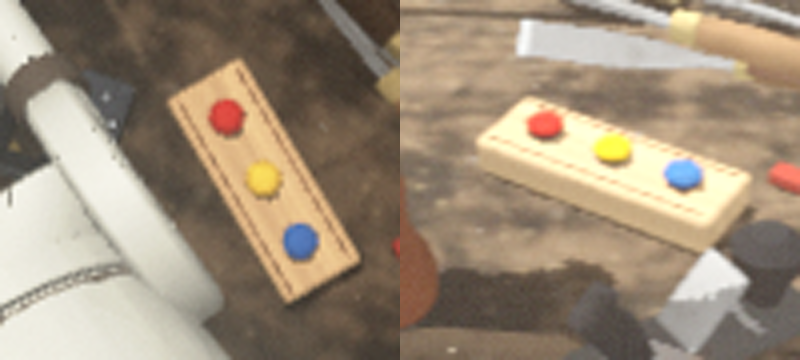

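All three heads are seated. The two views agree to about 2 mm on a plane at 31 mm height, and the batten hasn't shifted. The hand is clear at z = 0.133 with no force on it.

```bash
python3 -m crank '[0,0,0,0,0,0,1,0,0,0,0,0,0,1]'; python3 -c "
from bench import env
print(env.sign_off())"
```

```text
clock: 10.2
tool_pos: [0.439, 0.4828, 0.1343]
tcp_rot: [[0.319, -0.0, -0.948], [0.948, -0.001, 0.319], [-0.001, -1.0, 0.0]]
wrist_force: [0.1, -0.7, 0.1]
width: 0.0003
the job is handed in; nothing more can be done
None
```

I pressed the yellow, then the blue, then the red plug home with the closed fingertips, and handed the job in at about 10 s of the 42 s allowed. `env.sign_off()` reports no verdict, so the result below rests on my own checks.

- **Pressing:** Each plug slid at roughly 3 N, and the force climbed to about 9.5–10 N with the fingertip at z ≈ 30.4 mm. That is what a plug on its stop with a slightly squashed washer should give, and well under the 35 N limit.
- **Plugs:** In the last pictures all three heads sit flush. The top and scene views agree to about 2 mm when projected at 31 mm height. The largest gap, 1.9 mm, is on yellow, whose colour mask in the top view was weak throughout.
- **Batten and bystanders:** The plug positions match the first measurement to about 1 mm for red and blue, so the batten has not visibly moved. I did not measure the plane, handle or pencil again; the last pictures show only parts of them, and I noticed no change.
- **Hand:** It ended at z ≈ 0.134 m, above and to the side of the batten, with a wrist force within noise of zero.

On the first descent onto yellow the arm settled about 3.6 mm off to one side. I corrected this before pressing.

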